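Free the stuck stopper of a pigment jar

TASK

The wooden stopper with the T-bar handle is stuck in its stoneware jar. Work it free: pull upwards while twisting it about 20 degrees to one side and back to straight, so that it is partly drawn, but not yet out of the neck, when it is straight again; then draw it out and leave it standing upright, plug down, near the middle of the square terracotta tile. Do not disturb the standing clay figure.

Things in the scene. Friction and masses are not known exactly. Their poses are not given: they have to be found in the camera images.
- stopper_grip (a point): Centre of the T-bar handle (60 mm along x, 14 along y, 24 high) of the loose wooden stopper, 80 g. Below the bar: 10 mm of 14 mm stem, a 52 mm flange 6 mm thick, then the plug, 32 mm across, 28 long, its flat foot 56 mm below this point. At the start the flange rests on the jar's rim and the bar is parallel to the jar's x axis. The plug is out of the neck once it has risen 28 mm.
- jar: Stoneware jar, fixed in a square holder 100 x 100 x 30 mm (sides along x, y). Origin on the table on the jar's axis; rim at z 114 mm; neck 54 mm across. A sprung rubber seal holds the plug: 11 to 18 N to pull it straight, less while it turns (0.1 to 0.3 N m, either way, no stop), until it has risen about 20 mm. Two like jars with a ball or round knob stand 150 mm or more away, 165 mm high at most.
- tile_square: The square terracotta tile, 130 x 130 x 8 mm, fixed flat on the table. Origin at the centre of its underside, x and y along its sides, z up; its top is 8 mm above the origin. A round tile of the same material lies near it and is not the one.
- figure: The standing figure of pale dry clay, loose, 120 mm high and 70 mm across at its round foot; origin at the centre of its foot, z up. It stands to one side of the tiles, not to be moved.
There are look-alikes about, which are no part of the job. Leave any green look-alike of the part that bears stopper_grip alone.

How it is judged:
On the way, in this order (a step that is already met when the one before it is completed fails the run):
1. the stopper is twisted at least 10 degrees either way from its start, still in the neck (risen less than 24 mm) (angle between the x axis of stopper_grip and the x axis of jar, either way round above 0.175 rad and z of stopper_grip in the frame of jar below 0.166 m and horizontal distance between stopper_grip and jar below 0.015 m), for 0.05 s.
2. it is twisted back to within 6 degrees of its start, risen at least 3 mm but less than 24 mm (angle between the x axis of stopper_grip and the x axis of jar, either way round below 0.105 rad and z of stopper_grip in the frame of jar between 0.145 and 0.166 m and horizontal distance between stopper_grip and jar below 0.015 m), for 0.05 s.
At the end, for the whole second after the job is handed in: The stopper stands at rest on the square tile on its plug, upright within 10 degrees, its axis within 45 mm of the tile's centre along each side direction; the clay figure still stands within 20 mm of where it was (x of stopper_grip in the frame of tile_square between -0.045 and 0.045 m and y of stopper_grip in the frame of tile_square between -0.045 and 0.045 m and z of stopper_grip in the frame of tile_square between 0.058 and 0.069 m and angle between each of stopper_grip, figure's own z axis and vertical below 0.17 rad and distance of figure from where it was at the start of the episode below 0.02 m); the robot touches nothing.
It fails at once if the clay figure is shifted by 20 mm or more, or tipped (distance of figure from where it was at the start of the episode above 0.02 m or angle between figure's own z axis and vertical above 0.3 rad).
It also fails if it takes over 61 s, if anything falls off the work surface, if the arm or the gripper's body presses on something with over 40 N, if the wrist force passes 120 N, or if a joint passes its speed limit or range.

ROBOT

A 6-joint arm with a two-finger parallel gripper is mounted at the origin on the work surface. World frame = base frame: x ahead of the robot, y to its left, z up, the work surface at z = 0. Lengths are in m, angles in rad, forces in N, time in s.
With the tool pointing down it reaches from about 0.275 to 0.825 m from the base axis. Payload 4.9 kg.
Tool frame: the origin (TCP) lies midway between the tips of the shut fingers; the grasp point (between the pads) lies 19 mm behind it (bot.grip_depth is the distance from the TCP to the grasp point, in m); y points along the fingers, x is the direction in which the jaws open and shut, and the axes are right-handed (so a half turn about y gives the same grasp; the last joint's range is limited). The gripper opens to 85 mm and grips with 20 to 120 N. Pads are 22 mm wide; open, the fingers measure 114 mm over their backs; the gripper's body (76 mm by 85 mm) begins 54 mm behind the grasp point. The pads swing forward as they close: fully open they stand 13 mm farther back than shut.
Start: joints at [1.143, 0.326, -0.193, 1.052, 0, 1.437], TCP at [0.159, 0.526, 0.231] pointing down, gripper open.
Joint ranges: [-2.65, 2.65], [-0.97, 1.79], [-1.3, 1.35], [-1.93, 2.1], [-1.47, 1.37], [-3.14, 3.14]. Speed limits (rad/s): [2.57, 2.57, 3.14, 3.14, 3.14, 3.14].

INTERFACE

Orientations are given as a unit quaternion [w, x, y, z].
In Python, from cell import bot gives the robot as it stands. Calls block until the motion is done:
- bot.move_pose(position, orientation): joint-space move of the TCP to a pose.
- bot.move_linear(position, speed=0.15, rotation=None, until_force=None): straight line of the TCP; rotation=None keeps the orientation; speed is the mean speed in m/s. With until_force (N) it stops when the force on the tool has changed by that much, and returns True; else False.
- bot.goto_joints(angles): joint-space move.
- bot.set_gripper(opening, grasp_force=None): opening from 0.0 (shut) to 1.0 (fully open); grasp_force is the grip in N (None keeps the last); returns when the fingers have stopped.
- bot.wait(seconds).
- bot.solve_ik(position, orientation): joint angles nearest the present ones, or None.
- bot.camera(name): name is "side" or "top"; returns the picture (420x560x3 uint8, red, green, blue); there is no depth.
- bot.calibration(name): a dict with "mtx" (3x3 intrinsics, pixels), "extrinsics" (4x4, takes a point from world to camera coordinates). Camera axes: x right, y down, z forward; pixel columns grow to the right and rows downward; lengths in m; the calibration is good to about 2 mm. A picture is of the moment at which its call begins. calibration takes no time and is no camera call.
A pose or a line that the arm cannot do raises bot.PlanningError and nothing moves.
- bot.close_job(): hands the job in, once; it reports no verdict.
Trained networks look in the newest picture that a camera, given by its name, has taken for a name from the list of things; names that differ only in an ending like _2 or _b are one class to them, and where a whole thing is asked for, a point or a joint stands for the part that bears it (a point fixed in the world has none). Each returns a list of dicts, best first, with "confidence" (0 to 1); they miss things now and then, are a little off and sometimes report something else, mostly with a low value. They report only what shows in the picture. A call takes as long as a camera call. They do not tell look-alikes from the thing itself.
- bot.search_frame(camera, thing): "bbox" ([left, top, width, height] in pixels, round what is visible of it).
Readings, each from a call of its own:
- bot.read_clock(): time.
- bot.read_joint_positions(): joint angles.
- bot.read_joint_vel(): joint speeds.
- bot.read_joint_efforts(): joint torques, N m.
- bot.read_position(): TCP position.
- bot.read_tool_rot(): TCP orientation.
- bot.read_ft_force(): force on the tool from outside, world axes, zero at the start.
- bot.read_moment(): the same for the moment, N m.
- bot.read_gripper_width(): opening from 0.0 (shut) to 1.0 (fully open).
Only numpy, scipy, OpenCV 4.12 (cv2) and the standard library are available. Lean on these libraries where they do the work, as an engineer would, in place of code of your own. Each camera call takes 0.05 s, during which the arm holds its last target.

## Working session

There is one attempt and no reset: what is moved stays moved. The work goes in short steps, each a Python script; the robot and the scene stay as the last script left them, time stands still between calls to the robot, and variables do not carry over. Pictures are saved under pics/ and viewed, and the job is handed in when it is done.

```bash
ls; mkdir -p pics; python3 - <<'E'
from cell import bot
import cv2
for n in("top","side"):
    im=bot.camera(n); cv2.imwrite(f"pics/{n}0.png",im[:,:,::-1])
    c=bot.calibration(n); print(n,c["mtx"].round(1).tolist(),c["extrinsics"].round(4).tolist())
    for t in("stopper_grip","jar","tile_square","figure"):
        print(t,[(list(map(int,d["bbox"])),round(d["confidence"],2)) for d in bot.search_frame(n,t)])
print(bot.read_clock(),bot.read_tool_rot())
E
```

```text
pics
top [[494.9, 0.0, 273.2], [0.0, 494.9, 204.4], [0.0, 0.0, 1.0]] [[-0.0087, -0.9999, -0.0063, -0.0114], [-0.9959, 0.0092, -0.0903, 0.6333], [0.0904, 0.0055, -0.9959, 1.2893], [0.0, 0.0, 0.0, 1.0]]
stopper_grip [([385, 194, 23, 30], 0.86), ([386, 160, 21, 20], 0.75), ([259, 243, 21, 21], 0.66), ([345, 186, 17, 24], 0.62), ([267, 120, 16, 18], 0.6)]
jar []
tile_square [([186, 253, 55, 58], 0.72)]
figure [([373, 269, 29, 26], 0.55)]
side [[501.4, 0.0, 282.1], [0.0, 501.4, 210.2], [0.0, 0.0, 1.0]] [[0.9409, -0.3385, 0.014, -0.6111], [-0.1745, -0.5197, -0.8364, 0.2194], [0.2904, 0.7844, -0.548, 0.9923], [0.0, 0.0, 0.0, 1.0]]
stopper_grip [([208, 245, 29, 29], 0.97), ([304, 252, 27, 33], 0.86), ([317, 334, 31, 47], 0.85), ([369, 325, 28, 39], 0.62), ([353, 218, 21, 31], 0.61)]
jar [([279, 280, 70, 65], 0.57)]
tile_square [([146, 217, 69, 43], 0.59)]
figure [([204, 339, 36, 66], 0.7)]
0.5 [-0.56777123  0.56782161  0.42141957 -0.42144987]
```

View pics/top0.png

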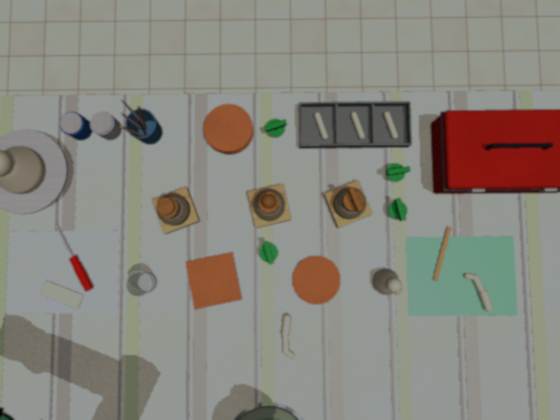

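View pics/side0.png

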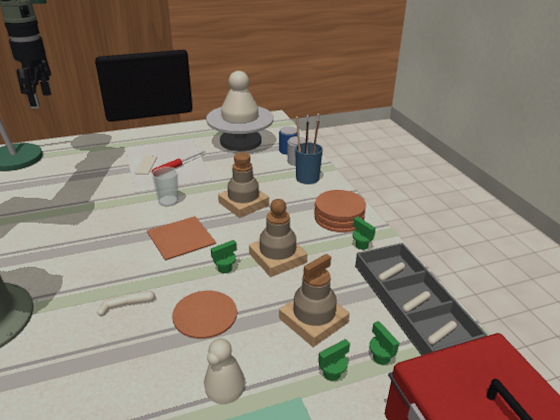

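Handle candidates in the top and side pictures:
- Jar at top (349,203) / side (317,268): wooden T-bar.
- Jar at top (268,203) / side (278,210): ball.
- Jar at top (172,208) / side (242,160): round knob.
- Green T-bar look-alikes at top (396,172), (397,209), (268,252) and (275,127).

I choose the T-bar jar at top (349,203). The square tile is at top (213,280), and the clay figure is at top (388,282) / side (222,370). Next is a close crop to check the choice.

```bash
python3 - <<'E'
import cv2,numpy as np
t=cv2.imread("pics/top0.png")[170:236,315:381]; s=cv2.imread("pics/side0.png")[245:345,270:360]
t=cv2.resize(t,(396,396),interpolation=cv2.INTER_CUBIC); s=cv2.resize(s,(356,396),interpolation=cv2.INTER_CUBIC)
cv2.imwrite("pics/crop0.png",np.hstack([t,s]))
q=cv2.imread("pics/top0.png")[245:315,180:250]
cv2.imwrite("pics/crop1.png",cv2.resize(q,(420,420)))
E
```

```text
(no output)
```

View pics/crop0.png

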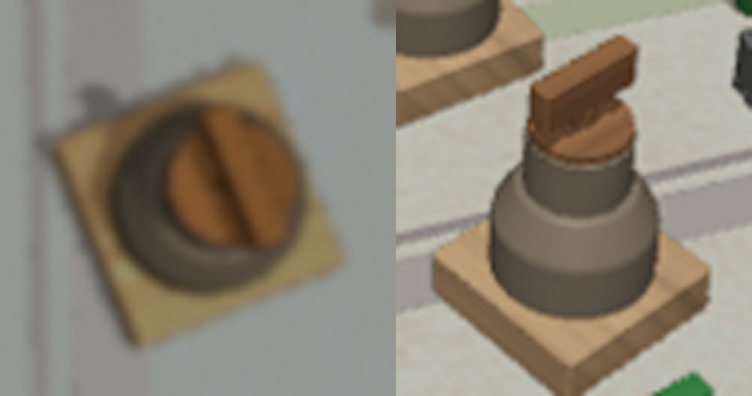

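```bash
cat > h.py <<'E'
from cell import bot
import cv2,numpy as np
from scipy.optimize import least_squares
cal={n:bot.calibration(n) for n in("top","side")}
def proj(n,P):
    c=cal[n];p=np.atleast_2d(P)@c["extrinsics"][:3,:3].T+c["extrinsics"][:3,3];u=p@c["mtx"].T
    return u[:,:2]/u[:,2:]
def place(x,y,a,L):
    L=np.atleast_2d(L);c,s=np.cos(a),np.sin(a)
    return np.c_[x+c*L[:,0]-s*L[:,1],y+s*L[:,0]+c*L[:,1],L[:,2]]
def box(hx,hy,z0,z1): return np.array([[sx*hx,sy*hy,z] for z in(z0,z1) for sx,sy in((1,1),(-1,1),(-1,-1),(1,-1))])
def unproj(n,uv,z):
    c=cal[n];R=c["extrinsics"][:3,:3];t=c["extrinsics"][:3,3];o=-R.T@t
    d=R.T@np.linalg.solve(c["mtx"],[uv[0],uv[1],1]);return o+d*(z-o[2])/d[2]
E
cat > fit.py <<'E'
from h import *
T=lambda p:(p[0]/6+315,p[1]/6+170); S=lambda p:((p[0]-396)/3.956+270,p[1]/3.96+245)
# holder top corners
top=[T(p) for p in((55,143),(270,62),(343,262),(138,347))]
W=[unproj("top",p,.03)[:2] for p in top]; print(np.round(W,4).tolist(),np.mean(W,0))
side=[S(p) for p in((433,265),(572,365),(710,268))]
print(np.round([unproj("side",p,.03)[:2] for p in side],4).tolist())
print("bar",unproj("top",T((236,178)),.154), np.diff([unproj("top",T(p),.154)[:2] for p in((218,110),(254,245))],axis=0))
i=cv2.imread("pics/top0.png").astype(int)
m=((i[...,2]-i[...,0]>80)).astype(np.uint8);m[:250]=0;m[312:]=0;m[:,:183]=0;m[:,245:]=0
c=max(cv2.findContours(m,0,2)[0],key=cv2.contourArea);b=cv2.boxPoints(cv2.minAreaRect(c))
t=[unproj("top",p,.008)[:2] for p in b];print("tile",b.tolist(),np.round(t,4).tolist(),np.mean(t,0))
for n in("top","side"):
    im=cv2.imread(f"pics/{n}0.png");
    im=cv2.resize(im,None,fx=4,fy=4,interpolation=cv2.INTER_CUBIC)
    x,y=np.mean(W,0);d=W[1]-W[0];a=np.arctan2(d[1],d[0])
    a=(a+np.pi/4)%(np.pi/2)-np.pi/4
    import sys
    if len(sys.argv)>1:x,y,a=map(float,sys.argv[1:4])
    print("jar",x,y,a)
    for B in(box(.05,.05,0,.03),box(.03,.007,.13,.154)):
        p=((proj(n,place(x,y,a,B))+.5)*4).astype(int)
        for q in(p[:4],p[4:]): cv2.polylines(im,[q],True,(255,255,0),1)
    u=proj(n,[x,y,.08])[0]*4;u=u.astype(int)
    cv2.imwrite(f"pics/fit_{n}.png",im[u[1]-200:u[1]+200,u[0]-200:u[0]+200])
cv2.imwrite("pics/fit%s.png"%("_b" if len(sys.argv)>1 else "_a"),np.hstack([cv2.imread("pics/fit_top.png"),cv2.imread("pics/fit_side.png")]))
E
python3 fit.py
```

```text
[[0.66, -0.1531], [0.6954, -0.2493], [0.6059, -0.2794], [0.5692, -0.188]] [ 0.6326252  -0.21744118]
[[0.5707, -0.2018], [0.6105, -0.2845], [0.7, -0.2484]]
bar [ 0.63141625 -0.21325394  0.154     ] [[-0.05458749 -0.01315685]]
tile [[185.76925659179688, 261.84613037109375], [231.15386962890625, 252.76922607421875], [240.30770874023438, 298.5384521484375], [194.923095703125, 307.6153564453125]] [[0.4826, 0.2187], [0.5058, 0.097], [0.3844, 0.0728], [0.3615, 0.1935]] [0.43357972 0.14549023]
jar 0.6326251950567625 -0.21744117937104895 0.35201905778606424
jar 0.6326251950567625 -0.21744117937104895 0.35201905778606424
```

View pics/fit_a.png

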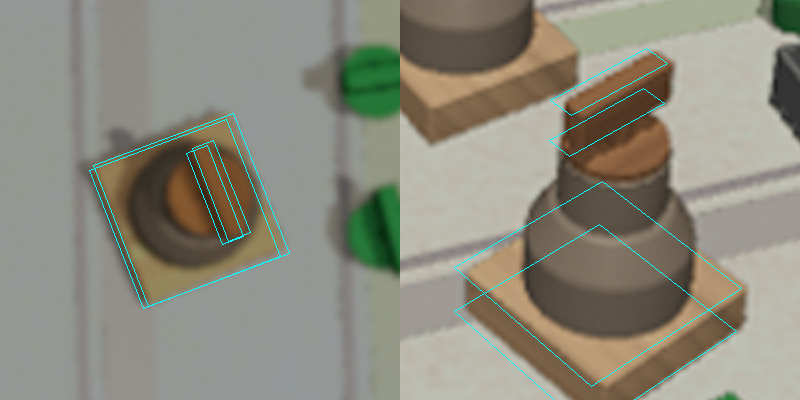

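```bash
python3 fit.py 0.631 -0.214 0.33|tail -1; python3 -c "
import cv2
i=cv2.imread('pics/fit_b.png');cv2.imwrite('pics/fit_c.png',cv2.resize(i[60:340,:],(800,280)))"
```

```text
jar 0.631 -0.214 0.33
```

View pics/fit_b.png

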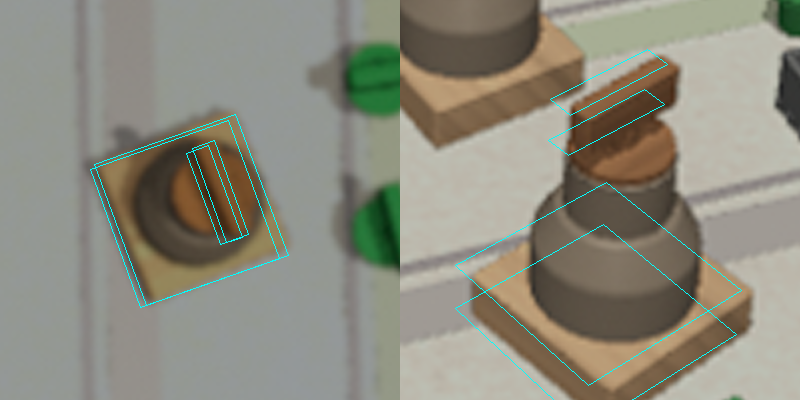

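```bash
python3 - <<'E'
import cv2,numpy as np
def z(n,x0,y0,w,h,k,o):
    i=cv2.imread(f"pics/{n}0.png")[y0:y0+h,x0:x0+w];i=cv2.resize(i,None,fx=k,fy=k,interpolation=cv2.INTER_CUBIC)
    i=cv2.convertScaleAbs(i,alpha=1.4)
    for x in range(0,w,10): cv2.putText(i,str(x+x0),(x*k+k//2,10),0,.35,(255,0,0));cv2.line(i,(x*k+k//2,12),(x*k+k//2,20),(255,0,0))
    for y in range(0,h,10): cv2.putText(i,str(y+y0),(0,y*k+k//2+4),0,.35,(255,0,0));cv2.line(i,(25,y*k+k//2),(32,y*k+k//2),(255,0,0))
    cv2.imwrite(o,i)
z("top",320,175,56,56,10,"pics/zt.png"); z("side",272,248,84,90,6,"pics/zs.png")
E
```

```text
(no output)
```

View pics/zt.png

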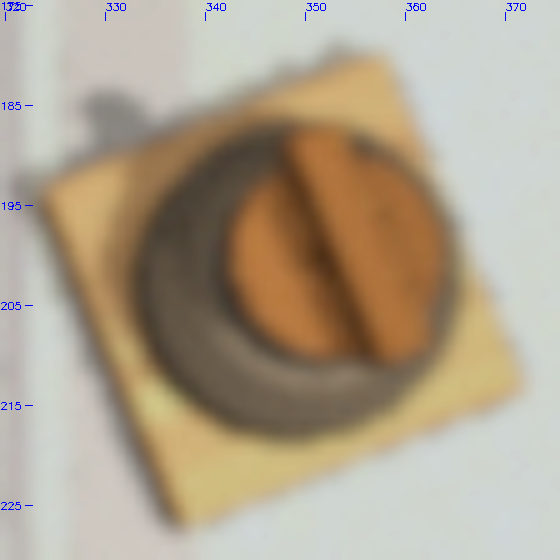

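View pics/zs.png

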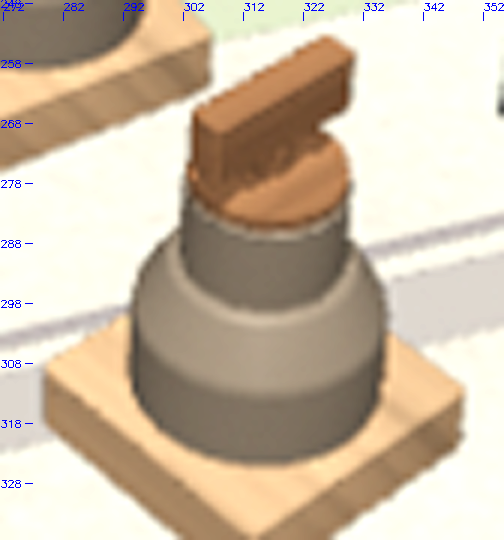

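```bash
cat > fit2.py <<'E'
from h import *
T=lambda p:(p[0]/10+319.5,p[1]/10+174.5); S=lambda p:(p[0]/6+271.5,p[1]/6+247.5)
h,b=.05,.154
TH=[((40,193),(h,h)),((383,55),(h,-h)),((525,382),(-h,-h)),((183,525),(-h,h))]
# bar: local (x,y)
TB=[((357,245),(0,0)),((285,143),(.03,.007)),((345,128),(.03,-.007)),((372,358),(-.03,.007)),((430,348),(-.03,-.007))]
SB=[((193,112),(-.03,.007)),((325,36),(.03,.007)),((355,52),(.03,-.007)),((222,130),(-.03,-.007))]
SH=[((43,375),(-h,h)),((463,393),(h,-h)),((253,537),(-h,-h))]
D=[("top",T(p),(*l,.03),"h") for p,l in TH]+[("top",T(p),(*l,b),"b") for p,l in TB]+[("side",S(p),(*l,b),"b") for p,l in SB]+[("side",S(p),(*l,.03),"h") for p,l in SH]
def fit(sel):
    d=[e for e in D if sel(e)]
    def r(q): return np.concatenate([proj(n,place(*q,L))[0]-uv for n,uv,L,_ in d])
    s=least_squares(r,[.631,-.215,.35],loss="soft_l1",x_scale=[.01,.01,.1]);return s.x.round(4),np.sqrt(np.mean(r(s.x)**2)).round(2),r(s.x).round(1).reshape(-1,2).tolist()
for nm,f in(("all",lambda e:1),("top",lambda e:e[0]=="top"),("side",lambda e:e[0]=="side"),("tb",lambda e:e[0]=="top"and e[3]=="b"),("th",lambda e:e[0]=="top"and e[3]=="h"),("sb",lambda e:e[0]=="side"and e[3]=="b"),("sh",lambda e:e[0]=="side"and e[3]=="h")): print(nm,*fit(f)[:3 if nm=="all" else 2])
E
python3 fit2.py
```

```text
all [ 0.6355 -0.2175  0.3894] 1.08 [[0.4, -1.0], [0.5, -1.7], [1.4, 0.1], [1.0, 0.4], [0.9, -1.1], [0.4, -1.1], [-0.3, -1.9], [1.7, 0.2], [1.3, -1.0], [-1.8, -0.5], [-0.9, -1.3], [-0.5, -0.5], [-1.3, 0.2], [-1.4, -2.0], [0.3, -1.7], [-0.7, -0.2]]
top [ 0.6334 -0.2154  0.3739] 0.66
side [ 0.6364 -0.2201  0.389 ] 0.72
tb [ 0.6331 -0.2155  0.3415] 0.57
th [ 0.6342 -0.2153  0.3828] 0.65
sb [ 0.6369 -0.2195  0.4007] 0.53
sh [ 0.6352 -0.2211  0.3925] 0.82
```

```bash
cat >> h.py <<'E'
from scipy.spatial.transform import Rotation as Ro
def quat(yaw): # tool y down, tool x (jaws) along jar y for bar at yaw
    x=np.array([-np.sin(yaw),np.cos(yaw),0]);y=np.array([0,0,-1.]);z=np.cross(x,y)
    q=Ro.from_matrix(np.c_[x,y,z]).as_quat();return [q[3],q[0],q[1],q[2]]
E
python3 - <<'E'
from h import *
q=bot.read_tool_rot();print(Ro.from_quat([q[1],q[2],q[3],q[0]]).as_matrix().round(2).tolist())
for yaw in(.38,.38+np.pi):
  for d in(-.35,0,.35):
    print(round(yaw,2),d,[None if j is None else np.round(j,2).tolist() for j in[bot.solve_ik([.635,-.2175,z],quat(yaw+d)) for z in(.128,.3)]])
for yaw in(-.5,0,.38,.8,1.2): print(yaw,[bot.solve_ik([.4336,.1455,.05],quat(yaw+k)) for k in(0,np.pi)])
E
```

```text
[[0.29, 0.0, -0.96], [0.96, -0.0, 0.29], [-0.0, -1.0, -0.0]]
0.38 -0.35 [[-0.44, 0.62, 0.02, 0.96, 0.0, -0.47], [-0.44, 0.54, 0.31, 1.34, 0.0, -0.47]]
0.38 0 [[-0.44, 0.62, 0.02, 0.96, 0.0, -0.82], [-0.44, 0.54, 0.31, 1.34, 0.0, -0.82]]
0.38 0.35 [[-0.44, 0.62, 0.02, 0.96, 0.0, -1.17], [-0.44, 0.54, 0.31, 1.34, 0.0, -1.17]]
3.52 -0.35 [[-0.44, 0.62, 0.02, 0.96, 0.0, 2.67], [-0.44, 0.54, 0.31, 1.34, 0.0, 2.67]]
3.52 0 [[-0.44, 0.62, 0.02, 0.96, 0.0, 2.32], [-0.44, 0.54, 0.31, 1.34, 0.0, 2.32]]
3.52 0.35 [[-0.44, 0.62, 0.02, 0.96, 0.0, 1.97], [-0.44, 0.54, 0.31, 1.34, 0.0, 1.97]]
-0.5 [array([ 0.16212973,  0.3795159 , -0.66278022,  0.52850021,  0.        ,
        0.66212973]), array([ 0.16212973,  0.3795159 , -0.66278022,  0.52850021,  0.        ,
       -2.47946292])]
0 [array([ 0.16212973,  0.3795159 , -0.66278022,  0.52850021,  0.        ,
        0.16212973]), array([ 0.16212973,  0.3795159 , -0.66278022,  0.52850021,  0.        ,
       -2.97946292])]
0.38 [array([ 0.16212973,  0.3795159 , -0.66278022,  0.52850021,  0.        ,
       -0.21787027]), array([ 0.16212973,  0.3795159 , -0.66278022,  0.52850021,  0.        ,
        2.92372239])]
0.8 [array([ 0.16212973,  0.3795159 , -0.66278022,  0.52850021,  0.        ,
       -0.63787027]), array([ 0.16212973,  0.3795159 , -0.66278022,  0.52850021,  0.        ,
        2.50372239])]
1.2 [array([ 0.16212973,  0.3795159 , -0.66278022,  0.52850021,  0.        ,
       -1.03787027]), array([ 0.16212973,  0.3795159 , -0.66278022,  0.52850021,  0.        ,
        2.10372239])]
```

```bash
python3 - <<'E'
from h import *
bot.move_linear([.159,.526,.32],speed=.2)
bot.move_pose([.635,-.2175,.30],quat(.38))
bot.set_gripper(.6,100)
bot.move_linear([.635,-.2175,.20],speed=.2)
for n in("top","side"): cv2.imwrite(f"pics/{n}1.png",bot.camera(n)[:,:,::-1])
a=cv2.imread("pics/top1.png")[150:250,290:410];b=cv2.imread("pics/side1.png")[190:310,250:394]
cv2.imwrite("pics/a1.png",np.hstack([cv2.resize(a,(390,325)),cv2.resize(b,(390,325))]))
print(bot.read_clock(),bot.read_position(),bot.read_ft_force(),bot.read_gripper_width())
E
```

```text
5.3667 [ 0.63614476 -0.21807338  0.20211111] [ 0.32194148 -0.25907145  0.43940296] 0.6000417827807434
```

View pics/a1.png

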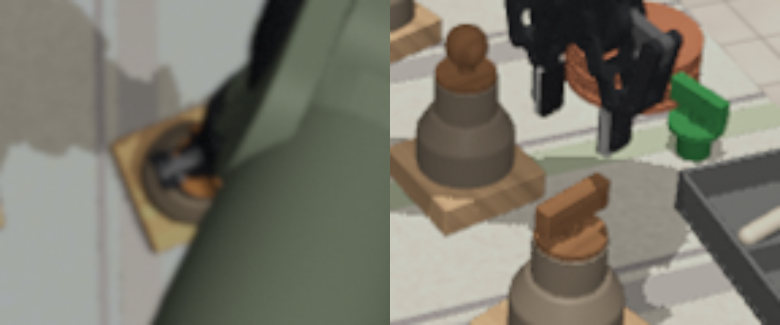

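The side view shows the open fingers above the bar, their tips at about side (308,231) and (333,246). I'll compare that with the projected TCP, then descend.

```bash
python3 - <<'E'
from h import *
print(proj("side",[.636,-.218,.206]),proj("side",[.635,-.2175,.154]))
f=bot.move_linear([.635,-.2175,.128],speed=.08,until_force=6)
print(f,bot.read_position(),bot.read_ft_force())
for n in("top","side"): cv2.imwrite(f"pics/{n}2.png",bot.camera(n)[:,:,::-1])
b=cv2.imread("pics/side2.png")[220:340,250:400]
cv2.imwrite("pics/a2.png",cv2.resize(b,(750,600),interpolation=cv2.INTER_CUBIC))
E
```

```text
[[318.04036053 237.89256163]] [[315.92514886 260.64468585]]
False [ 0.63547452 -0.21770015  0.1286461 ] [ 1.15199921 -0.30279256 -0.08700696]
```

View pics/a2.png

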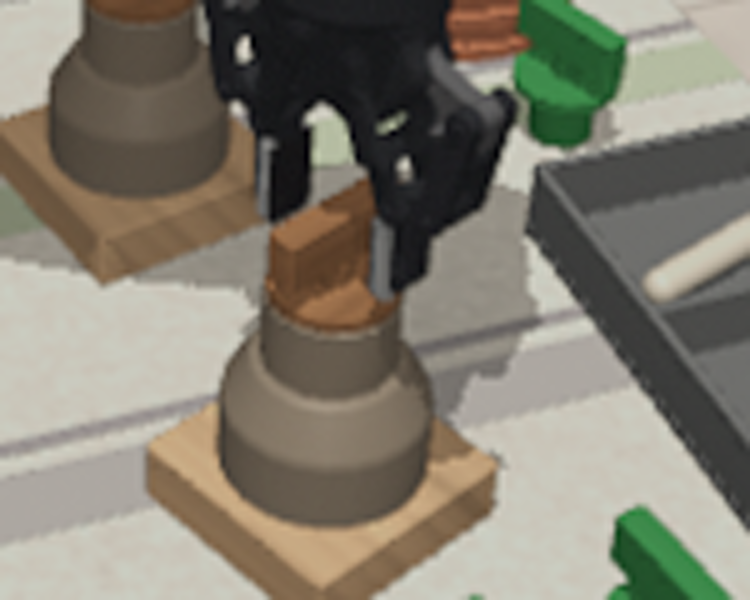

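The fingers straddle the bar, tips at about side (303,263) and (327,278). Now I close and check the force.

```bash
python3 - <<'E'
from h import *
bot.set_gripper(0.0,100)
print(bot.read_gripper_width(),bot.read_position(),bot.read_ft_force(),bot.read_moment())
q=bot.read_tool_rot();m=Ro.from_quat([q[1],q[2],q[3],q[0]]).as_matrix();print("yaw",np.arctan2(-m[0,0],m[1,0]))
for n in("top","side"): cv2.imwrite(f"pics/{n}3.png",bot.camera(n)[:,:,::-1])
b=cv2.imread("pics/side3.png")[220:340,250:400]
cv2.imwrite("pics/a3.png",cv2.resize(b,(500,400),interpolation=cv2.INTER_CUBIC));print(bot.read_clock())
E
```

```text
0.14595932706463288 [ 0.63522999 -0.21780569  0.12854553] [-0.18589286 -0.98668476  2.97744838] [-0.11844236  0.13687006  0.05961269]
yaw 0.3800214316919666
7.05
```

View pics/a3.png

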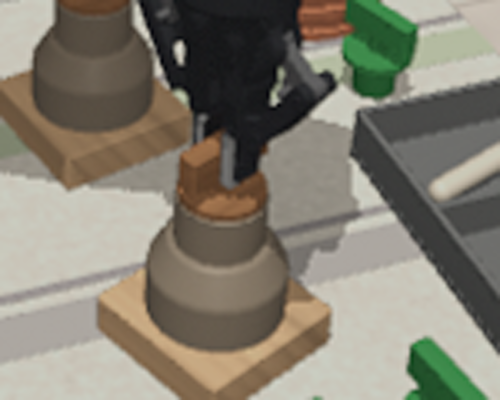

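```bash
python3 - <<'E'
from h import *
x,y,z=bot.read_position();z0=.128
def st(l): 
    q=bot.read_tool_rot();m=Ro.from_quat([q[1],q[2],q[3],q[0]]).as_matrix()
    print(l,np.round(bot.read_position(),4),"yaw",round(float(np.arctan2(-m[0,0],m[1,0])),3),np.round(bot.read_ft_force(),1),np.round(bot.read_moment(),2),round(bot.read_gripper_width(),3),bot.read_clock())
for i,(a,dz) in enumerate(((.175,.003),(.36,.006))):
    bot.move_linear([.635,-.2175,z0+dz],speed=.004,rotation=quat(.38+a)); st(i)
bot.wait(.2); st("held")
cv2.imwrite("pics/side4.png",bot.camera("side")[:,:,::-1])
for i,(a,dz) in enumerate(((.18,.009),(0,.012))):
    bot.move_linear([.635,-.2175,z0+dz],speed=.004,rotation=quat(.38+a)); st(i)
bot.wait(.2); st("held")
cv2.imwrite("pics/side5.png",bot.camera("side")[:,:,::-1])
cv2.imwrite("pics/a5.png",np.hstack([cv2.resize(cv2.imread(f"pics/side{k}.png")[220:320,270:370],(400,400),interpolation=cv2.INTER_CUBIC) for k in(4,5)]))
E
```

```text
0 [ 0.6344 -0.217   0.1295] yaw 0.555 [  4.2  -2.2 -12. ] [-0.34 -0.79 -0.  ] 0.143 7.95
1 [ 0.6345 -0.2172  0.1339] yaw 0.74 [ 0.3  0.5 -9.9] [ 0.07  0.02 -0.05] 0.143 8.85
held [ 0.6345 -0.2172  0.1339] yaw 0.74 [-1.1  0.4 -9.1] [ 0.21  0.2  -0.08] 0.145 9.05
0 [ 0.6352 -0.2177  0.137 ] yaw 0.56 [  0.2  -0.7 -11.7] [-0.17 -0.15  0.04] 0.146 10.0
1 [ 0.6351 -0.2176  0.1402] yaw 0.38 [-0.4 -1.6 -9.3] [-0.19  0.01  0.04] 0.141 10.9
held [ 0.6351 -0.2176  0.1402] yaw 0.38 [-0.2 -1.5 -9.3] [-0.16  0.03  0.15] 0.141 11.1
```

View pics/a5.png

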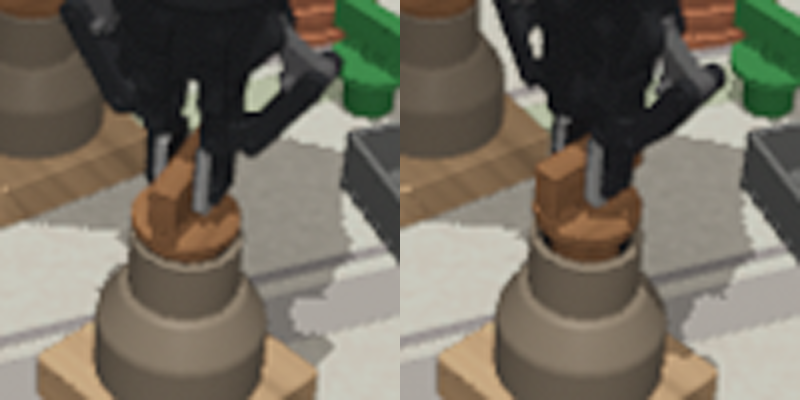

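```bash
python3 - <<'E'
from h import *
P=lambda z:proj("side",[.6355,-.219,z])[0]
print("px/mm",(P(.142)-P(.162))/20)
a,b=[cv2.resize(cv2.imread(f"pics/side{k}.png"),None,fx=4,fy=4,interpolation=cv2.INTER_CUBIC) for k in(3,5)]
# flange/bar-left patch in side3 px: x 303..316, y 262..284
t=a[260*4:286*4,302*4:317*4]
r=cv2.matchTemplate(b[235*4:290*4,295*4:325*4],t,cv2.TM_CCOEFF_NORMED);_,v,_,l=cv2.minMaxLoc(r)
print(v,l[0]/4+295-302,l[1]/4+235-260)
E
```

```text
px/mm [-0.02803443  0.42418818]
0.7826645970344543 0.25 -5.0
```

The flange patch moved 5 px up in the side view, about 11.8 mm of rise, and the bar is straight again with yaw 0.38. So both twist steps should be met. Next I draw it out and carry it high over to the tile.

```bash
python3 - <<'E'
from h import *
bot.move_linear([.635,-.2175,.17],speed=.04); print(bot.read_ft_force().round(1),bot.read_gripper_width())
bot.move_linear([.635,-.2175,.30],speed=.15)
bot.move_pose([.4336,.1455,.30],quat(.38)); 
bot.move_linear([.4336,.1455,.13],speed=.15)
print(bot.read_position(),bot.read_ft_force().round(1),bot.read_gripper_width(),bot.read_clock())
for n in("top","side"): cv2.imwrite(f"pics/{n}6.png",bot.camera(n)[:,:,::-1])
b=cv2.imread("pics/side6.png")[140:280,110:290]
cv2.imwrite("pics/a6.png",cv2.resize(b,(720,560),interpolation=cv2.INTER_CUBIC))
E
```

```text
[ 0.6 -0.4 -1. ] 0.1421281592858622
[0.43427003 0.14552109 0.13062282] [-0.2 -0.3 -0. ] 0.14155582329296715 15.8833
```

View pics/a6.png

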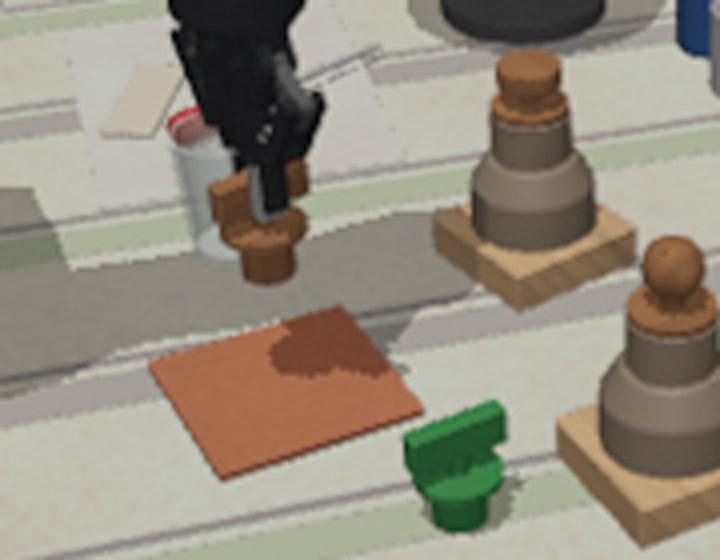

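The stopper hangs upright from the gripper, its foot at about side (177,208), above the square tile at side (181,238). Now I lower it until it touches.

```bash
python3 - <<'E'
from h import *
bot.move_linear([.4336,.1455,.065],speed=.08)
f=bot.move_linear([.4336,.1455,.046],speed=.02,until_force=4)
print(f,bot.read_position(),bot.read_ft_force().round(1))
for n in("top","side"): cv2.imwrite(f"pics/{n}7.png",bot.camera(n)[:,:,::-1])
b=cv2.imread("pics/side7.png")[160:280,110:260]
cv2.imwrite("pics/a7.png",cv2.resize(b,(600,480),interpolation=cv2.INTER_CUBIC));print(bot.read_clock())
E
```

```text
True [0.43351035 0.14542095 0.05049574] [-0.8 -0.3  6. ]
17.75
```

View pics/a7.png

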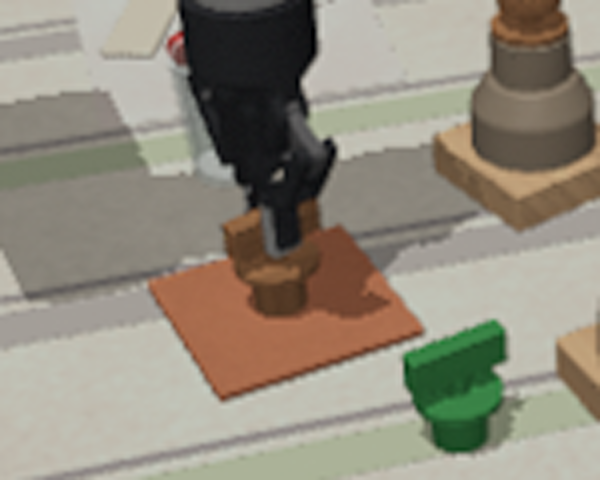

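Contact came at TCP z 0.0505, as predicted, and the plug stands mid-tile at side (179,236). Release and withdraw.

```bash
python3 - <<'E'
from h import *
bot.set_gripper(.5)
bot.move_linear([.4336,.1455,.13],speed=.06)
bot.move_linear([.4336,.1455,.30],speed=.15)
bot.move_pose([.25,.40,.32],quat(.38))
bot.wait(.3)
for n in("top","side"): cv2.imwrite(f"pics/{n}8.png",bot.camera(n)[:,:,::-1])
print(bot.read_clock(),bot.read_ft_force().round(1))
for n in("top","side"):print([list(map(int,d["bbox"])) for d in bot.search_frame(n,"figure")])
a=cv2.imread("pics/top8.png")[230:330,170:290];b=cv2.imread("pics/side8.png")[160:280,110:254]
cv2.imwrite("pics/a8.png",np.hstack([cv2.resize(x,(390,325),interpolation=cv2.INTER_CUBIC) for x in(a,b)]))
for n,r in(("top",np.s_[260:305,365:410]),("side",np.s_[330:410,195:250])):
    print("figure diff",np.abs(cv2.imread(f"pics/{n}0.png").astype(int)-cv2.imread(f"pics/{n}8.png"))[r].mean())
E
```

```text
22.5167 [-1.3  0.   0.5]
[[372, 265, 29, 27]]
[[203, 338, 40, 67]]
figure diff 0.6531687242798354
figure diff 0.7410606060606061
```

View pics/a8.png

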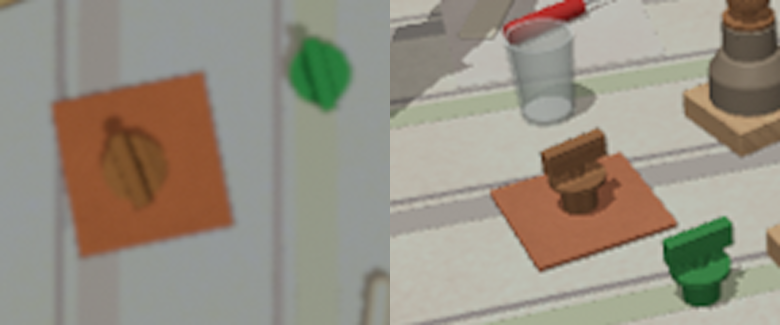

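The stopper stands upright near the tile's middle, at top about (211,281) and side (179,232). The figure hasn't moved, and the gripper is clear.

```bash
python3 -c "
from cell import bot
print(bot.close_job())"
```

```text
the job is handed in; nothing more can be done
None
```

I handed the job in at about 22.6 s of the 61 s allowed; no verdict was reported.

**What I did:** I gripped the T-bar and pulled up while twisting it about 20° one way and back to straight. I then drew it out, set it plug-down on the square tile, released it and backed the arm away.

**Last checks:**
- **Twist and partial draw:** the tool reached 20.6° (0.36 rad) and returned to 0°. With the bar straight again, the side picture showed about 11.8 mm of rise, against the allowed 3 to 24 mm. The tool itself rose 11.7 mm.
- **Placing:** contact came at the predicted height, and the final pictures show the stopper upright near the middle of the tile.
- **Figure:** it is unchanged in both cameras, with a mean pixel difference below 0.8.
- **Robot:** it was clear of everything, with force near zero.

**Disagreement:** the two cameras placed the jar about 5 mm apart, so I used the average. The detector also missed the jar in the top view, so I located it from the pictures myself.

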